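Close a filter cassette in the lever press

ROBOT

A 7-joint arm with a two-finger parallel gripper is mounted at the origin on a cart in front of the work surface, level with it; the furniture and walls round the work are solid. World frame = base frame: x ahead of the robot, y to its left, z up, the work surface at z = 0. Lengths are in m, angles in rad, forces in N, time in s.
With the tool pointing down it reaches from about 0.425 to 0.925 m from the base axis. Payload 6.8 kg.
Tool frame: the origin (TCP) lies at the very end of the fingers, on their centre line; the grasp point (between the pads) lies bot.grip_depth behind it (bot.grip_depth is the distance from the TCP to the grasp point, in m); z points along the fingers, y is the line along which they close (so a half turn about z gives the same grasp; the last joint's range is limited). The gripper opens to 85 mm and grips with 20 to 120 N. Pads are 22 mm wide; open, the fingers measure 114 mm over their backs; the gripper's body (76 mm by 85 mm) begins 54 mm behind the grasp point. The pads swing forward as they close: fully open they stand 13 mm farther back than shut.
Start: joints at [-1.231, 0.477, 0.022, 1.555, -0.011, 1.109, -0.083], TCP at [0.292, 0.608, 0.231] pointing down, gripper open.
Joint ranges: [-2.96, 2.96], [-0.34, 2.1], [-1.41, 1.46], [0.24, 2.44], [-1.37, 4.51], [0.17, 1.92], [-2.96, 2.96]. Speed limits (rad/s): [2.39, 2.39, 3.14, 3.14, 3.14, 3.14, 3.14].

INTERFACE

Orientations are given as a unit quaternion [w, x, y, z].
In Python, from station import bot gives the robot as it stands.
- The arm moves only by the tool send_rows, never from a script. Its arguments are lists of equal length, an entry for each row: "slide": the shift along the tool's x, y, z in mm, a list of three; "roll": the turn about the tool's z in degrees; "claw": the opening, from 0 (shut) to 1 (fully open). A call has exactly 8 rows; each row is the pose to reach, as a shift and turn from the pose commanded when the call began, along the tool's axes at that moment; what a row does not reach only later rows make up. A row lasts 1/12 s, in which the tool goes at most 41.7 mm and 7.16 degrees, less where a joint would pass 70% of its speed; a pose out of reach is approached as far as the arm can. A call with a gripper value outside its range is refused whole. The fingers move at their own pace and stop on an object; "force" is the grip in N (left out, the last holds). Time passes only in rows, so rows that repeat a pose let the fingers close, or fill a call up. It gives the time, the measured TCP pose, the force, the opening and the grip force at its end, in the units of the state.
- bot.get_obs(): the state, without advancing time (a new reading comes with each control period).
- bot.read_camera(name): name is "side" or "top" or "wrist"; returns the picture (480x640x3 uint8, red, green, blue); there is no depth.
- bot.camera_model(name): a dict with "camera_matrix" (3x3 intrinsics, pixels), "camera_from_world" (4x4, takes a point from world to camera coordinates). Camera axes: x right, y down, z forward; pixel columns grow to the right and rows downward; lengths in m; the calibration is good to about 2 mm. The wrist camera is an equidistant fisheye: a pixel r from the principal point sees the ray r / f radians off the axis. A picture is of the moment at which its call begins: read the wrist's pose just before it. camera_model takes no time and is no camera call; for the wrist camera it gives the pose at the moment of the call.
- bot.hand_in(): hands the job in; it is judged then, once.
The state is a dict: "t": time; "q": joint angles; "joint_vel": joint speeds; "joint_torque": joint torques, N m; "eef_pos": TCP position; "tool_rot": TCP orientation; "contact_force": force on the tool from outside, world axes, zero at the start; "torque": the same for the moment, N m; "gripper_width": opening from 0.0 (shut) to 1.0 (fully open); "grasp_force": force on a finger pad.
Only numpy, scipy, OpenCV 4.12 (cv2) and the standard library are available. Lean on these libraries where they do the work, as an engineer would, in place of code of your own. Each camera call takes 0.05 s, during which the arm holds its last target. There are 200 camera calls.

TASK

Slide the carrier with the filter cassette fully home against the back stop of the press, then swing the press lever down to its stop so that the cassette is pressed fully shut, and hold it there firmly for about a second without forcing it. Ease the lever back up to rest, never letting it fly up by itself, and leave the carrier home in the press and the other things on the bench where they stand.

Things in the scene. Friction and masses are not known exactly. Their poses are not given: they have to be found in the camera images.
- press: Hand-lever press, fixed. Origin: on the worktop, below the ram's axis; x points from the loading side to the column at the back, z up. Base plate x -205 to 125, y -75 to 75, top at z 12 mm. Head over it: x -32 to 118, y -33 to 70, underside at z 105, top 225 mm, clamped +-3 mm higher or lower each time.
- back_stop (a point): Middle of the front face of the press's steel back stop, 16 mm tall, at press x 42, z 20 mm. Two guide rails lead to it along the press's x: inner faces at y +-41.5, tops at z 24, x from -173 to 42 mm.
- ram: The press's vertical square steel ram (22 mm), driven straight down by the lever. Screwed into its lower end is a round foot 44 mm across, set to another length each time and not measured: the foot's underside lies level with this origin +-5 mm (about z 80 mm with the lever up).
- lever (a joint): Press lever, rad: 0 = up at rest, grows as it swings down; a spring swings it back. Free it would go to 0.72; over a cassette it stops earlier (between 0.3 and 0.65, depending on head and foot: feel for it). The spring takes 2 to 5 N at the paddle, the ram gets 4 times the rest; at the stop 15 to 25 N on the paddle is firm, over 35 N forces it.
- lever_pivot (a point): Centre of the lever's hinge, whose line is the press's x axis direction; at press x 0, y 55, z about 200 mm. The lever points to press -y, at rest 0.33 rad above level.
- paddle (a point): Centre of the upper face of the lever's grey flat paddle: 95 mm along the lever, 42 mm across (press x), 20 mm thick, 220 mm from the hinge. At rest about press y -150, z 280 mm; it swings down on an arc about the hinge.
- carrier: Loose white carrier, plate 172 x 80 x 10 mm (x -130 to 42 mm), lying on the press's base between the rails, with a round two-part filter cassette 72 mm across. Origin: cassette centre, plate underside; x towards the back stop. Against the stop, its origin is at press x 0. About 0.35 kg.
- tab (a point): Middle of the front (robot side) face of the carrier's upright tab, 56 mm wide (y), 10 mm thick (x); the tab's upper edge is 19 mm above this point, the plate's upper face 17 mm below. It lies 126 mm in front of the cassette's centre.
- cassette_top (a joint): How far the cassette's upper half (72 mm disc, 22 mm thick) is pressed down on the lower half, m: 0 = 8 mm proud, its upper face 50 mm above the carrier's underside; 0.008 = shut, no gap. A stiff push fit (15 N) that stays where it is pressed.
- amber_vial: Bystander: brown glass vial with dark cap, 44 mm across, 76 mm high; origin at the centre of its underside.
- beaker: Bystander: white plastic beaker with a handle, 70 mm across, 94 mm high; origin at the centre of its underside.
- flask: Bystander: clear conical flask, 73 mm across, 112 mm high; origin at the centre of its underside.
- tape_roll: Bystander: roll of tape lying flat, 91 mm across, 18 mm high; origin at the centre of its underside.
- bottle_20: Bystander: plastic sample bottle, 52 mm across, 185 mm high; origin at the centre of its underside.
Mind the look-alikes: they are no part of the job. Leave any red or yellow look-alike of the carrier alone.

How it is judged:
By the outcome, as a careful person would: the job done as asked, in the order asked, and still so for the second after the job is handed in, with the robot touching nothing.
It also fails if it takes over 43 s, if anything falls off the work surface, if the arm or the gripper's body presses on something with over 40 N, if the wrist force passes 120 N, or if a joint passes its speed limit or range.

## Working session

There is one attempt and no reset: what is moved stays moved. The work goes in short steps, Python scripts to look and compute and a tool call to move; the robot and the scene stay as the last step left them, time stands still between calls to the robot, and variables do not carry over. Pictures are saved under pics/ and viewed, at most 10 in all, crops included, and the job is handed in when it is done.

Besides the shell and the picture viewer there is one more tool, called after ">>>" by a JSON object that holds its "fn" and its "kwargs". send_rows: Moves the arm, as the interface text tells. Its arguments: {"type":"object","properties":{"slide":{"type":"array","items":{"type":"array","items":{"type":"number"}}},"roll":{"type":"array","items":{"type":"number"}},"claw":{"type":"array","items":{"type":"number"}},"force":{"type":"number"}},"required":["slide","roll","claw"]}

```bash
mkdir -p pics; ls; python3 - <<'E'
from station import bot
import cv2,numpy as np
np.set_printoptions(precision=4,suppress=True)
a=bot.read_camera("side");b=bot.read_camera("top")
cv2.imwrite("pics/side0.png",a[:,:,::-1]);cv2.imwrite("pics/top0.png",b[:,:,::-1])
o=bot.get_obs()
for k in o: print(k,o[k])
print(bot.grip_depth)
for n in("side","top"):
  m=bot.camera_model(n);print(n,m)
E
```

```text
pics
t 0.1
q [-1.2311  0.4778  0.0224  1.5563 -0.0115  1.1093 -0.0831]
joint_vel [-0.0002 -0.0016 -0.0001 -0.0043  0.0022 -0.0004  0.0002]
joint_torque [  0.0044 -59.7763   1.6138 -28.1953   0.0128   0.0051   0.    ]
eef_pos [0.2921 0.6079 0.2304]
tool_rot [-0.0001  0.222   0.975  -0.0008]
contact_force [ 0.23   -0.4582 -0.275 ]
torque [-0.0091 -0.0578  0.0473]
grasp_force 0.0
gripper_width 1.0039459593088036
0.0187
side {'camera_matrix': array([[548.6427,   0.    , 308.5839],
       [  0.    , 548.6427, 244.9729],
       [  0.    ,   0.    ,   1.    ]]), 'camera_from_world': array([[ 0.9925, -0.1205, -0.021 , -0.5707],
       [-0.097 , -0.671 , -0.7351,  0.1201],
       [ 0.0744,  0.7316, -0.6776,  1.6416],
       [ 0.    ,  0.    ,  0.    ,  1.    ]])}
top {'camera_matrix': array([[587.5352,   0.    , 334.4127],
       [  0.    , 587.5352, 242.6562],
       [  0.    ,   0.    ,   1.    ]]), 'camera_from_world': array([[ 0.012 , -0.9999, -0.0089, -0.1036],
       [-0.9807, -0.0101, -0.1954,  0.6175],
       [ 0.1953,  0.0111, -0.9807,  1.8773],
       [ 0.    ,  0.    ,  0.    ,  1.    ]])}
```

View pics/side0.png

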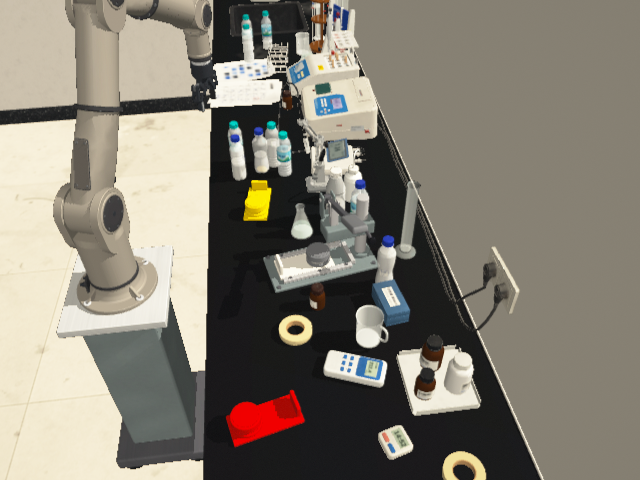

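View pics/top0.png

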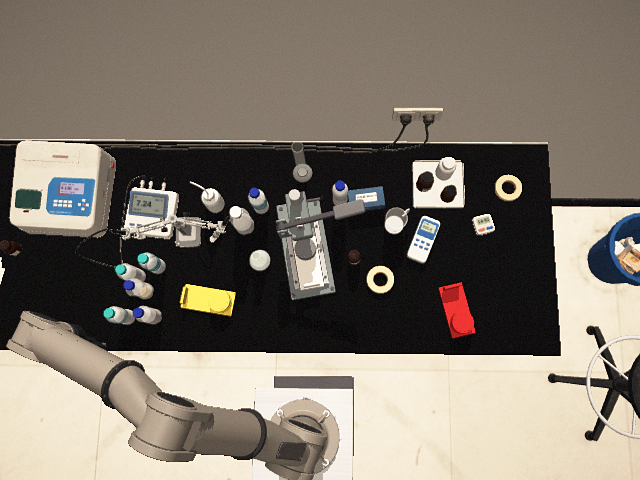

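The side and top views show three carriers in the top view: white at (312,262) inside the press, yellow at (208,300) and red at (458,310). The white one lies between the press rails, so it is the one meant. I'll confirm it in an enlarged crop.

```bash
python3 - <<'E'
import cv2,numpy as np
b=cv2.imread("pics/top0.png")[170:310,260:400]
a=cv2.imread("pics/side0.png")[170:300,255:405]
b=cv2.resize(b,(560,560),interpolation=cv2.INTER_CUBIC);a=cv2.resize(a,(750,650),interpolation=cv2.INTER_CUBIC)[:600]
cv2.imwrite("pics/topc.png",b);cv2.imwrite("pics/sidec.png",a)
E
```

```text
(no output)
```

View pics/topc.png

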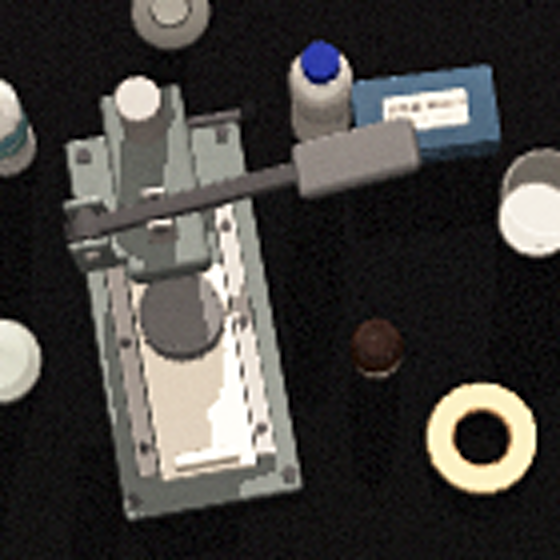

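View pics/sidec.png

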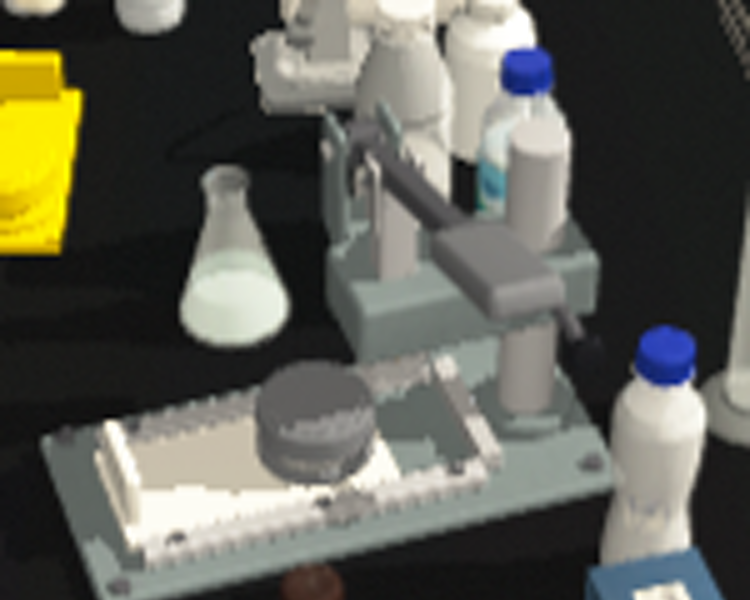

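The top crop shows the press base corners at about (130,518), (300,487), (67,143) and (237,115). The white carrier's tab runs from (175,463) to (253,450) and the cassette is at (182,315), so the white carrier in the press is confirmed. The lever paddle is at about (355,155). The side crop agrees, with base corners at (42,440) and (612,485). The tape and the vial stand to the right of the press, and the blue-capped bottle stands behind the paddle.

```bash
cat > h.py <<'E'
from station import bot
import numpy as np
from scipy.optimize import least_squares
from scipy.spatial.transform import Rotation as R
np.set_printoptions(precision=4,suppress=True)
def proj(n,P):
    m=bot.camera_model(n);T=m["camera_from_world"];c=np.atleast_2d(P)@T[:3,:3].T+T[:3,3]
    p=c@m["camera_matrix"].T;return p[:,:2]/p[:,2:]
def W(pp,P):
    P=np.atleast_2d(P);c,s=np.cos(pp[2]),np.sin(pp[2])
    return np.c_[pp[0]+c*P[:,0]-s*P[:,1],pp[1]+s*P[:,0]+c*P[:,1],P[:,2]]
def ray(n,uv,z):
    m=bot.camera_model(n);T=m["camera_from_world"]
    d=T[:3,:3].T@np.linalg.solve(m["camera_matrix"],[uv[0],uv[1],1]);c=-T[:3,:3].T@T[:3,3]
    return c+d*(z-c[2])/d[2]
def tc(u,v): return np.array([u/4+260-.4,v/4+170-.4])
def sc(u,v): return np.array([u/5+255-.4,v/5+170-.4])
E
python3 - <<'E'
from h import *
z=.012
obs=[("top",(-.205,.075,z),tc(130,518)),("top",(-.205,-.075,z),tc(300,487)),("top",(.125,.075,z),tc(67,143)),("top",(.125,-.075,z),tc(237,115)),
("side",(-.205,.075,z),sc(42,440)),("side",(.125,-.075,z),sc(612,485))]
f=lambda p:np.concatenate([proj(n,W(p,P))[0]-uv for n,P,uv in obs])
r=least_squares(f,[.75,0,0]);p=r.x;print(p,r.fun.reshape(-1,2))
c,s=np.cos(p[2]),np.sin(p[2])
def inv(w): d=w[:2]-p[:2];return np.array([c*d[0]+s*d[1],-s*d[0]+c*d[1]])*1e3
for nm,n,uv,zz in [("tabL","top",tc(175,463),.058),("tabR","top",tc(253,450),.058),("cas","top",tc(182,315),.062),("casS","side",sc(315,400),.062),
 ("tabS1","side",sc(108,425),.058),("tabS2","side",sc(138,518),.058),("paddle c","top",tc(355,152),.280),("paddle s","side",sc(497,258),.280),
 ("vial","top",tc(378,345),.076),("tape","top",tc(482,437),.018),("botcap","top",tc(320,62),.185),("botcap s","side",sc(666,345),.185),("flask","side",sc(235,310),.0),("beaker","top",tc(545,200),.094)]:
  w=ray(n,uv,zz);print(nm,w,inv(w))
E
```

```text
[0.6486 0.0088 0.1819] [[-1.0449  0.6879]
 [ 0.98    0.7795]
 [-0.1789 -0.3705]
 [ 0.46   -0.614 ]
 [-1.6418 -0.1365]
 [ 2.0685 -0.6492]]
tabL [0.4763 0.0028 0.058 ] [-170.5181   25.2562]
tabR [ 0.4877 -0.0605  0.058 ] [-170.822  -39.099]
cas [ 0.5982 -0.0005  0.062 ] [-51.203   -0.0161]
casS [0.6039 0.003  0.062 ] [-44.9719   2.3795]
tabS1 [0.4791 0.0033 0.058 ] [-167.7462   25.1971]
tabS2 [ 0.4902 -0.0768  0.058 ] [-171.2544  -55.5644]
paddle c [ 0.6808 -0.139   0.28  ] [   4.9737 -151.2334]
paddle s [ 0.6815 -0.1357  0.28  ] [   6.2195 -148.0827]
vial [ 0.5724 -0.1615  0.076 ] [-105.728  -153.6945]
tape [ 0.5058 -0.2497  0.018 ] [-187.181  -228.4709]
botcap [ 0.7785 -0.1122  0.185 ] [ 105.8363 -142.4694]
botcap s [ 0.7827 -0.111   0.185 ] [ 110.1911 -142.109 ]
flask [0.5715 0.1618 0.    ] [-48.1466 164.4159]
beaker [ 0.6907 -0.2966  0.094 ] [ -13.81   -307.9479]
```

>>> {"fn": "send_rows", "kwargs": {"slide": [[-15,-10,0],[-45,-30,0],[-77,-52,0],[-109,-74,0],[-141,-96,0],[-173,-118,0],[-203,-138,0],[-230,-156,0]], "roll": [3,9,16,23,30,37,44,50], "claw": [0,0,0,0,0,0,0,0], "force": 40}}

```text
t: 0.77
eef_pos: [0.433, 0.3655, 0.2311]
tool_rot: [0.0, 0.616, 0.788, -0.0]
contact_force: [0.6, -0.4, 0.3]
gripper_width: -0.002
grasp_force: 0.0
```

```bash
cat >> h.py <<'E'
PP=np.array([0.6486,0.0088,0.1819])
def where():
    o=bot.get_obs();p=o["eef_pos"];M=R.from_quat(np.roll(o["tool_rot"],-1)).as_matrix()
    d=p[:2]-PP[:2];c,s=np.cos(PP[2]),np.sin(PP[2])
    print("t",o["t"],"press mm",np.array([c*d[0]+s*d[1],-s*d[0]+c*d[1],p[2]])*1e3,"tool y deg",np.degrees(np.arctan2(M[1,1],M[0,1])),"tz",M[:,2],"F",o["contact_force"],"w",o["gripper_width"])
    return p,M
def to(x,y,z):
    p,M=where();g=W(PP,[x/1e3,y/1e3,z/1e3])[0];print("slide to",(M.T@(g-p))*1e3)
E
python3 -c "
from h import *
to(-205,0,231)"
```

```text
t 0.7667 press mm [-147.5619  389.8407  231.1397] tool y deg 13.912740193009903 tz [-0.0002 -0.0007 -1.    ] F [ 0.5733 -0.3926  0.267 ] w -0.001598299042924134
slide to [-385.6202  -81.0671    0.401 ]
```

>>> {"fn": "send_rows", "kwargs": {"slide": [[-15,3,0],[-45,5,0],[-80,5,0],[-115,3,0],[-150,-2,0],[-185,-10,0],[-220,-19,0],[-255,-30,0]], "roll": [1,2,3,4,4,4,4,4], "claw": [0,0,0,0,0,0,0,0]}}

```text
t: 1.43
eef_pos: [0.4659, 0.1128, 0.2312]
tool_rot: [-0.0, 0.639, 0.769, 0.0]
contact_force: [0.4, 0.2, 0.7]
gripper_width: 0.006
grasp_force: 0.0
```

```bash
python3 -c "
from h import *
to(-203,0,34)"
```

```text
t 1.4333 press mm [-160.8235  135.3579  231.1702] tool y deg 10.501539475546766 tz [ 0.      0.0001 -1.    ] F [0.356  0.1769 0.6702] w 0.006373557907136264
slide to [-135.3154  -42.372   197.1575]
```

>>> {"fn": "send_rows", "kwargs": {"slide": [[-25,-10,0],[-55,-22,10],[-85,-33,30],[-112,-42,60],[-130,-46,93],[-135,-46,128],[-135,-46,163],[-135,-46,193]], "roll": [0,0,0,0,0,0,0,0], "claw": [0,0,0,0,0,0,0,0]}}

```text
t: 2.1
eef_pos: [0.4446, -0.0273, 0.0363]
tool_rot: [-0.0, 0.64, 0.768, -0.0]
contact_force: [1.1, 0.6, -0.0]
gripper_width: -0.002
grasp_force: 0.0
```

```bash
python3 - <<'E'
from h import *
import cv2
a=bot.read_camera("side")[:,:,::-1];b=bot.read_camera("wrist")[:,:,::-1]
a=cv2.resize(a[195:300,255:395],(800,600),interpolation=cv2.INTER_CUBIC)
cv2.imwrite("pics/s1.png",a);cv2.imwrite("pics/w1.png",b)
to(-190,0,34)
E
```

```text
t 2.2 press mm [-209.9173    2.1701   34.7202] tool y deg 10.445594089957043 tz [-0.0087 -0.001  -1.    ] F [-1.1369 -0.2224  0.7997] w 0.0019477279603338743
slide to [-2.1785 19.922   0.5442]
```

View pics/s1.png

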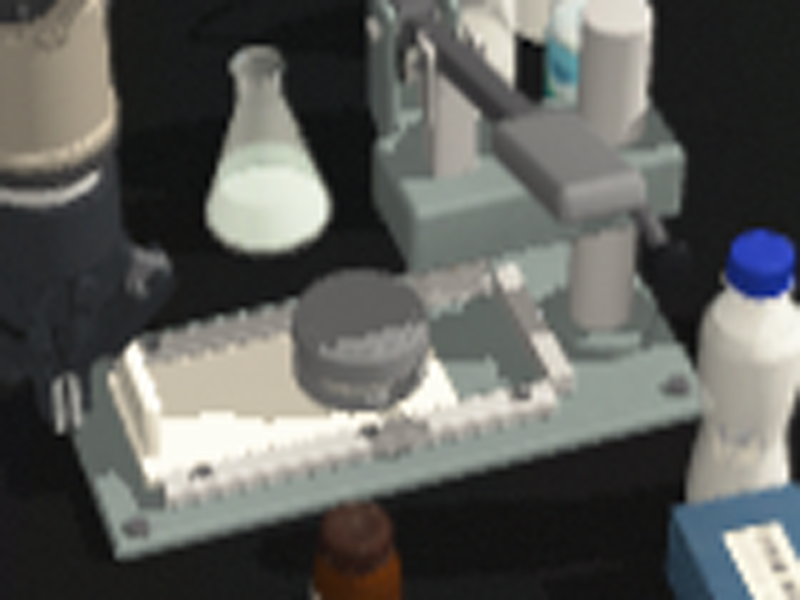

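The crop shows the shut fingertips at (65,405) in front of the tab (110–155, 345–490), centred and in line with the rails. I'll push now.

>>> {"fn": "send_rows", "kwargs": {"slide": [[-2,4,0],[-2,9,0],[-2,15,0],[-2,22,0],[-2,30,0],[-2,38,0],[-2,46,0],[-2,52,0]], "roll": [0,0,0,0,0,0,0,0], "claw": [0,0,0,0,0,0,0,0]}}

```text
t: 2.87
eef_pos: [0.4977, -0.0196, 0.0385]
tool_rot: [0.0, 0.64, 0.768, 0.0]
contact_force: [-3.5, -0.2, 3.7]
gripper_width: 0.001
grasp_force: 1.9
```

>>> {"fn": "send_rows", "kwargs": {"slide": [[0,2,0],[0,4,0],[0,6,0],[0,8,0],[0,9,0],[0,10,0],[0,11,0],[0,12,0]], "roll": [0,0,0,0,0,0,0,0], "claw": [0,0,0,0,0,0,0,0]}}

```text
t: 3.53
eef_pos: [0.5086, -0.0177, 0.0382]
tool_rot: [0.0, 0.64, 0.768, 0.0]
contact_force: [-1.4, 0.1, -1.5]
gripper_width: 0.001
grasp_force: 0.7
```

```bash
python3 -c "
from h import *
to(-140,0,34)"
```

```text
t 3.5333 press mm [-142.4929   -0.7158   38.2311] tool y deg 10.345149066854209 tz [ 0.0001  0.     -1.    ] F [-1.3543  0.1055 -1.5371] w 0.0012605233081653604
slide to [0.7191 2.4913 4.2315]
```

>>> {"fn": "send_rows", "kwargs": {"slide": [[0,0.7,0],[0,1.4,0],[0,2.1,0],[0,2.8,0],[0,3.5,0],[0,4.2,0],[0,5,0],[0,5,0]], "roll": [0,0,0,0,0,0,0,0], "claw": [0,0,0,0,0,0,0,0]}}

```text
t: 4.2
eef_pos: [0.5136, -0.0168, 0.0383]
tool_rot: [0.0, 0.64, 0.768, 0.0]
contact_force: [-1.5, -0.3, -0.9]
gripper_width: -0.001
grasp_force: 0.5
```

>>> {"fn": "send_rows", "kwargs": {"slide": [[0,0.6,0],[0,1.2,0],[0,1.8,0],[0,2.4,0],[0,3.0,0],[0,3.6,0],[0,4,0],[0,4,0]], "roll": [0,0,0,0,0,0,0,0], "claw": [0,0,0,0,0,0,0,0]}}

```text
t: 4.87
eef_pos: [0.5145, -0.0167, 0.038]
tool_rot: [-0.002, 0.641, 0.768, -0.002]
contact_force: [-9.2, -1.9, 7.9]
gripper_width: 0.005
grasp_force: 4.9
```

>>> {"fn": "send_rows", "kwargs": {"slide": [[0,0.7,0],[0,1.4,0],[0,2,0],[0,2.5,0],[0,3,0],[0,3,0],[0,3,0],[0,3,0]], "roll": [0,0,0,0,0,0,0,0], "claw": [0,0,0,0,0,0,0,0]}}

```text
t: 5.53
eef_pos: [0.5145, -0.0167, 0.0376]
tool_rot: [-0.004, 0.641, 0.768, -0.003]
contact_force: [-17.0, -1.6, 13.7]
gripper_width: -0.001
grasp_force: 8.4
```

```bash
python3 - <<'E'
from h import *
import cv2
a=bot.read_camera("side")[:,:,::-1]
a=cv2.resize(a[195:300,255:395],(800,600),interpolation=cv2.INTER_CUBIC)
cv2.imwrite("pics/s2.png",a)
where()
E
```

```text
t 5.5833 press mm [-136.4542   -0.8252   37.6013] tool y deg 10.263229228852135 tz [-0.0106  0.0002 -0.9999] F [-16.2515  -2.1404  13.3427] w 0.003212910221843378
```

View pics/s2.png

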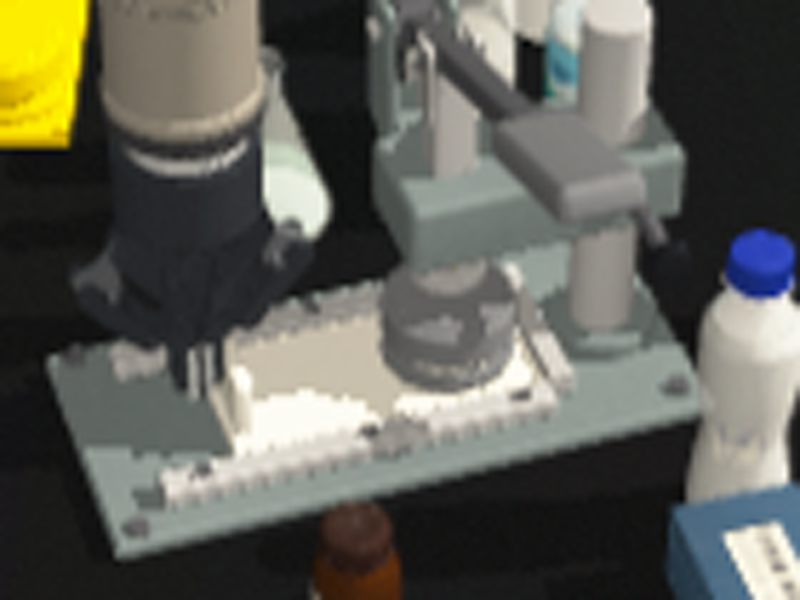

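The carrier is against the stop bar at (540,340) and did not move under 17 N, so it is home. The press x origin is about 4 mm further on than the image fit gave. Next I back off and lift.

>>> {"fn": "send_rows", "kwargs": {"slide": [[0,-8,0],[0,-22,0],[0,-36,-5],[0,-44,-25],[0,-47,-58],[0,-47,-95],[0,-47,-133],[0,-47,-170]], "roll": [0,0,0,0,0,0,0,0], "claw": [0,0,0,0,0,0,0,0]}}

```text
t: 6.25
eef_pos: [0.4746, -0.0242, 0.2105]
tool_rot: [0.001, 0.641, 0.768, 0.001]
contact_force: [0.9, 0.9, -0.3]
gripper_width: -0.003
grasp_force: 0.0
```

```bash
echo 'PP=PP+.004*np.array([np.cos(.1819),np.sin(.1819),0])' >> h.py; python3 -c "
from h import *
to(0,-150,330)"
```

```text
t 6.25 press mm [-181.0896   -0.9838  210.5429] tool y deg 10.311200172666018 tz [ 0.0024  0.0001 -1.    ] F [ 0.8944  0.8626 -0.3427] w -0.0028951352298203234
slide to [-148.7015  181.6586 -118.9844]
```

>>> {"fn": "send_rows", "kwargs": {"slide": [[0,0,-35],[-5,0,-72],[-20,10,-105],[-42,30,-118],[-65,55,-119],[-88,82,-119],[-110,110,-119],[-130,138,-119]], "roll": [0,0,0,0,0,0,0,0], "claw": [0,0,0,0,0,0,0,0]}}

```text
t: 6.92
eef_pos: [0.6353, -0.1282, 0.3279]
tool_rot: [0.001, 0.64, 0.768, 0.001]
contact_force: [0.9, 0.3, 0.6]
gripper_width: -0.001
grasp_force: 0.0
```

```bash
python3 -c "
from h import *
to(0,-150,305)"
```

```text
t 6.9167 press mm [ -41.8392 -132.3329  327.852 ] tool y deg 10.365644403102305 tz [ 0.0028 -0.0001 -1.    ] F [0.8926 0.3333 0.6061] w -0.0013833847651616108
slide to [-17.6115  41.7938  22.9776]
```

>>> {"fn": "send_rows", "kwargs": {"slide": [[-7,16,0],[-14,32,0],[-18,41,0],[-18,41,6],[-18,41,14],[-18,41,20],[-18,41,23],[-18,41,23]], "roll": [0,0,0,0,0,0,0,0], "claw": [0,0,0,0,0,0,0,0]}}

```text
t: 7.58
eef_pos: [0.6756, -0.137, 0.3033]
tool_rot: [-0.001, 0.64, 0.768, -0.0]
contact_force: [0.1, 0.3, -0.0]
gripper_width: -0.0
grasp_force: 0.0
```

```bash
python3 - <<'E'
from h import *
import cv2
a=bot.read_camera("side")[:,:,::-1]
a=cv2.resize(a[165:270,275:415],(800,600),interpolation=cv2.INTER_CUBIC)
cv2.imwrite("pics/s3.png",a)
where()
E
```

```text
t 7.6333 press mm [  -3.4265 -148.4651  303.9845] tool y deg 10.353875608233036 tz [-0.0007  0.0006 -1.    ] F [ 0.386  -0.8737  0.3337] w 0.00020279927464884081
```

View pics/s3.png

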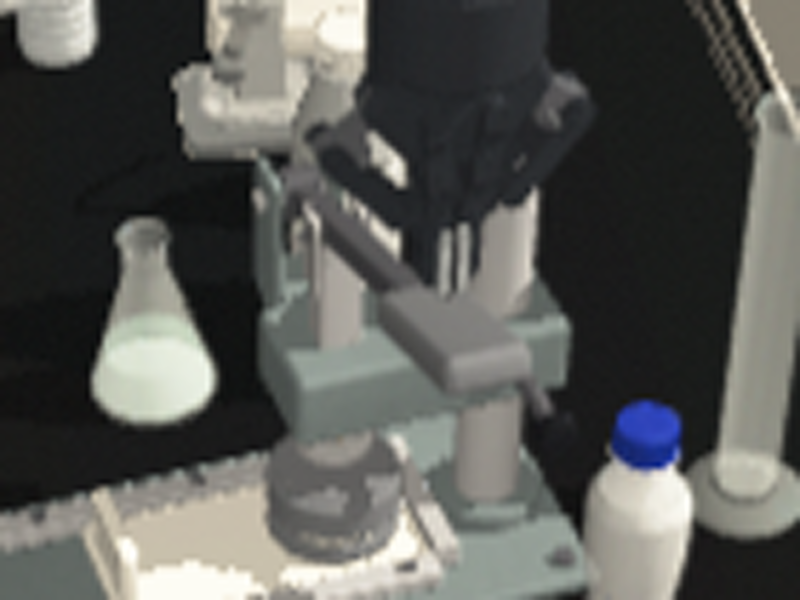

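Fingertips at about (450,290) sit above the paddle's middle at (450,325), as wanted. I'll go down and feel for contact.

>>> {"fn": "send_rows", "kwargs": {"slide": [[-1,2,3],[-2,3,7],[-2,3,11],[-2,3,15],[-2,3,18],[-2,3,20],[-2,3,22],[-2,3,24]], "roll": [0,0,0,0,0,0,0,0], "claw": [0,0,0,0,0,0,0,0]}}

```text
t: 8.3
eef_pos: [0.6801, -0.1392, 0.2804]
tool_rot: [0.0, 0.641, 0.768, 0.0]
contact_force: [0.1, -0.1, 2.2]
gripper_width: 0.001
grasp_force: 0.6
```

>>> {"fn": "send_rows", "kwargs": {"slide": [[0,0,2],[-0.5,0,4],[-1,0,7],[-2,0,10],[-2.5,0,13],[-3,0,16],[-4,0,19],[-5,0,22]], "roll": [0,0,0,0,0,0,0,0], "claw": [0,0,0,0,0,0,0,0]}}

```text
t: 8.97
eef_pos: [0.6809, -0.1437, 0.2579]
tool_rot: [-0.0, 0.64, 0.768, 0.0]
contact_force: [-0.1, 0.1, 1.7]
gripper_width: 0.004
grasp_force: 0.8
```

```bash
python3 -c "
from h import *
where()"
```

```text
t 8.9667 press mm [   0.1509 -155.8435  257.8851] tool y deg 10.35050439503873 tz [-0.0002  0.0004 -1.    ] F [-0.0519  0.1389  1.6601] w 0.0038209094531025975
```

>>> {"fn": "send_rows", "kwargs": {"slide": [[-1,0,3],[-2,0,6],[-2.5,0,9],[-3,0,12],[-4,0,15],[-4.5,0,18],[-5,0,21],[-5.5,0,24]], "roll": [0,0,0,0,0,0,0,0], "claw": [0,0,0,0,0,0,0,0]}}

```text
t: 9.63
eef_pos: [0.6819, -0.1491, 0.234]
tool_rot: [-0.0, 0.64, 0.768, 0.0]
contact_force: [-0.2, 1.6, 2.0]
gripper_width: -0.001
grasp_force: 1.0
```

>>> {"fn": "send_rows", "kwargs": {"slide": [[-0.5,0,2],[-1,0,4],[-1.5,0,6],[-2,0,8],[-2,0,10],[-2.5,0,12],[-2.5,0,14],[-3,0,16]], "roll": [0,0,0,0,0,0,0,0], "claw": [0,0,0,0,0,0,0,0]}}

```text
t: 10.3
eef_pos: [0.6824, -0.1522, 0.2181]
tool_rot: [-0.0, 0.641, 0.768, 0.0]
contact_force: [-0.7, 2.0, 1.8]
gripper_width: -0.003
grasp_force: 1.1
```

>>> {"fn": "send_rows", "kwargs": {"slide": [[0,0,2],[0,0,4],[0,0,6],[0,0,8],[0,0,10],[0,0,12],[0,0,14],[0,0,16]], "roll": [0,0,0,0,0,0,0,0], "claw": [0,0,0,0,0,0,0,0]}}

```text
t: 10.97
eef_pos: [0.6826, -0.1527, 0.203]
tool_rot: [0.0, 0.641, 0.768, 0.0]
contact_force: [-2.0, 1.1, 6.0]
gripper_width: 0.001
grasp_force: 3.2
```

>>> {"fn": "send_rows", "kwargs": {"slide": [[0,0,1.5],[0,0,3],[0,0,4.5],[0,0,6],[0,0,7.5],[0,0,9],[0,0,10.5],[0,0,12]], "roll": [0,0,0,0,0,0,0,0], "claw": [0,0,0,0,0,0,0,0]}}

```text
t: 11.63
eef_pos: [0.6826, -0.1525, 0.191]
tool_rot: [0.0, 0.641, 0.768, 0.0]
contact_force: [-1.3, 1.7, 7.2]
gripper_width: 0.0
grasp_force: 3.3
```

>>> {"fn": "send_rows", "kwargs": {"slide": [[0,0,1],[0.2,0,2],[0.4,0,3],[0.6,0,4],[0.8,0,5],[1,0,6],[1,0,7],[1,0,8]], "roll": [0,0,0,0,0,0,0,0], "claw": [0,0,0,0,0,0,0,0]}}

```text
t: 12.3
eef_pos: [0.6824, -0.1519, 0.1832]
tool_rot: [0.001, 0.641, 0.768, 0.0]
contact_force: [-1.3, 1.2, 6.7]
gripper_width: -0.001
grasp_force: 3.4
```

>>> {"fn": "send_rows", "kwargs": {"slide": [[0.2,0,1],[0.4,0,2],[0.6,0,3],[0.8,0,4],[1,0,5],[1,0,5.5],[1,0,6],[1,0,6]], "roll": [0,0,0,0,0,0,0,0], "claw": [0,0,0,0,0,0,0,0]}}

```text
t: 12.97
eef_pos: [0.6824, -0.1515, 0.1785]
tool_rot: [0.001, 0.641, 0.768, 0.0]
contact_force: [-4.3, 0.6, 13.7]
gripper_width: 0.002
grasp_force: 6.7
```

>>> {"fn": "send_rows", "kwargs": {"slide": [[0,0,0.3],[0,0,0.6],[0,0,0.9],[0,0,1.2],[0,0,1.2],[0,0,1.2],[0,0,1.2],[0,0,1.2]], "roll": [0,0,0,0,0,0,0,0], "claw": [0,0,0,0,0,0,0,0]}}

```text
t: 13.63
eef_pos: [0.6825, -0.1514, 0.178]
tool_rot: [0.001, 0.641, 0.768, 0.001]
contact_force: [-5.3, 1.7, 17.4]
gripper_width: 0.0
grasp_force: 8.5
```

>>> {"fn": "send_rows", "kwargs": {"slide": [[0,0,0.4],[0,0,0.8],[0,0,1.2],[0,0,1.2],[0,0,1.2],[0,0,1.2],[0,0,1.2],[0,0,1.2]], "roll": [0,0,0,0,0,0,0,0], "claw": [0,0,0,0,0,0,0,0]}}

```text
t: 14.3
eef_pos: [0.6825, -0.1513, 0.1775]
tool_rot: [0.001, 0.641, 0.768, 0.001]
contact_force: [-6.6, 2.4, 21.1]
gripper_width: 0.004
grasp_force: 10.3
```

>>> {"fn": "send_rows", "kwargs": {"slide": [[0,0,0],[0,0,0],[0,0,0],[0,0,0],[0,0,0],[0,0,0],[0,0,0],[0,0,0]], "roll": [0,0,0,0,0,0,0,0], "claw": [0,0,0,0,0,0,0,0]}}

```text
t: 14.97
eef_pos: [0.6825, -0.1514, 0.1775]
tool_rot: [0.001, 0.641, 0.768, 0.001]
contact_force: [-6.7, 2.7, 20.7]
gripper_width: 0.001
grasp_force: 10.3
```

>>> {"fn": "send_rows", "kwargs": {"slide": [[0,0,0],[0,0,0],[0,0,0],[0,0,0],[0,0,-0.5],[0,0,-1],[0,0,-2],[0,0,-3]], "roll": [0,0,0,0,0,0,0,0], "claw": [0,0,0,0,0,0,0,0]}}

```text
t: 15.63
eef_pos: [0.6824, -0.1514, 0.1789]
tool_rot: [0.001, 0.641, 0.768, 0.0]
contact_force: [-2.0, 0.1, 8.6]
gripper_width: -0.002
grasp_force: 4.1
```

>>> {"fn": "send_rows", "kwargs": {"slide": [[-0.3,0,-2],[-0.6,0,-4],[-1,0,-6],[-1.3,0,-9],[-1.6,0,-12],[-2,0,-15],[-2,0,-18],[-2,0,-21]], "roll": [0,0,0,0,0,0,0,0], "claw": [0,0,0,0,0,0,0,0]}}

```text
t: 16.3
eef_pos: [0.6825, -0.1526, 0.1982]
tool_rot: [0.0, 0.641, 0.768, -0.0]
contact_force: [1.3, -1.8, 2.9]
gripper_width: -0.002
grasp_force: 1.5
```

>>> {"fn": "send_rows", "kwargs": {"slide": [[0,0,-3],[0,0,-6],[0,0,-9],[0,0,-12],[0,0,-15],[0.5,0,-18],[1,0,-21],[1.5,0,-24]], "roll": [0,0,0,0,0,0,0,0], "claw": [0,0,0,0,0,0,0,0]}}

```text
t: 16.97
eef_pos: [0.6819, -0.1506, 0.2221]
tool_rot: [-0.0, 0.64, 0.768, -0.0]
contact_force: [0.3, -1.4, 2.8]
gripper_width: 0.006
grasp_force: 1.2
```

>>> {"fn": "send_rows", "kwargs": {"slide": [[0.5,0,-3],[1,0,-6],[1.5,0,-9],[2,0,-12],[2.5,0,-15],[3,0,-18],[3.5,0,-21],[4,0,-24]], "roll": [0,0,0,0,0,0,0,0], "claw": [0,0,0,0,0,0,0,0]}}

```text
t: 17.63
eef_pos: [0.6813, -0.1466, 0.2461]
tool_rot: [-0.0, 0.64, 0.768, -0.0]
contact_force: [0.2, -0.8, 2.5]
gripper_width: -0.001
grasp_force: 0.9
```

>>> {"fn": "send_rows", "kwargs": {"slide": [[0.5,0,-2.5],[1,0,-5],[1.8,0,-7.5],[2.6,0,-10],[3.4,0,-12.5],[4,0,-15],[5,0,-18],[6,0,-21]], "roll": [0,0,0,0,0,0,0,0], "claw": [0,0,0,0,0,0,0,0]}}

```text
t: 18.3
eef_pos: [0.6804, -0.1407, 0.2672]
tool_rot: [-0.0, 0.64, 0.768, 0.0]
contact_force: [-0.3, -0.7, 1.6]
gripper_width: -0.001
grasp_force: 0.7
```

>>> {"fn": "send_rows", "kwargs": {"slide": [[0.5,0,-1.5],[1,0,-3],[1.5,0,-4.5],[2,0,-6],[2.5,0,-7.5],[3,0,-9],[3,0,-10.5],[3,0,-12]], "roll": [0,0,0,0,0,0,0,0], "claw": [0,0,0,0,0,0,0,0]}}

```text
t: 18.97
eef_pos: [0.6797, -0.1372, 0.2788]
tool_rot: [-0.001, 0.64, 0.768, 0.0]
contact_force: [-0.5, 1.8, 0.2]
gripper_width: -0.006
grasp_force: 0.6
```

Contact fades at the top, near the rest height. I'll go on slowly, then lift clear and look.

>>> {"fn": "send_rows", "kwargs": {"slide": [[0,0,-1],[0,0,-2],[0,0,-3.5],[0,0,-5],[0,0,-7],[0,0,-10],[0,0,-14],[0,0,-20]], "roll": [0,0,0,0,0,0,0,0], "claw": [0,0,0,0,0,0,0,0]}}

```text
t: 19.63
eef_pos: [0.6795, -0.1383, 0.2989]
tool_rot: [-0.0, 0.641, 0.768, -0.0]
contact_force: [-0.6, 1.0, 0.3]
gripper_width: -0.003
grasp_force: 0.0
```

>>> {"fn": "send_rows", "kwargs": {"slide": [[0,0,-20],[0,-10,-45],[0,-35,-55],[0,-65,-55],[0,-100,-55],[0,-130,-55],[0,-150,-55],[0,-155,-55]], "roll": [0,0,0,0,0,0,0,0], "claw": [0,0,0,0,0,0,0,0]}}

```text
t: 20.3
eef_pos: [0.5241, -0.168, 0.3549]
tool_rot: [-0.0, 0.642, 0.767, 0.001]
contact_force: [-0.4, -0.6, 0.1]
gripper_width: -0.002
grasp_force: 0.0
```

```bash
python3 - <<'E'
from h import *
import cv2
a=bot.read_camera("side")[:,:,::-1]
a=cv2.resize(a[180:300,245:405],(800,600),interpolation=cv2.INTER_CUBIC)
cv2.imwrite("pics/s4.png",a)
where()
E
```

```text
t 20.35 press mm [-157.1912 -150.8972  354.9967] tool y deg 10.178234235167391 tz [ 0.0014  0.0011 -1.    ] F [-0.8112 -0.3253 -0.2307] w 0.0003976469838378948
```

View pics/s4.png

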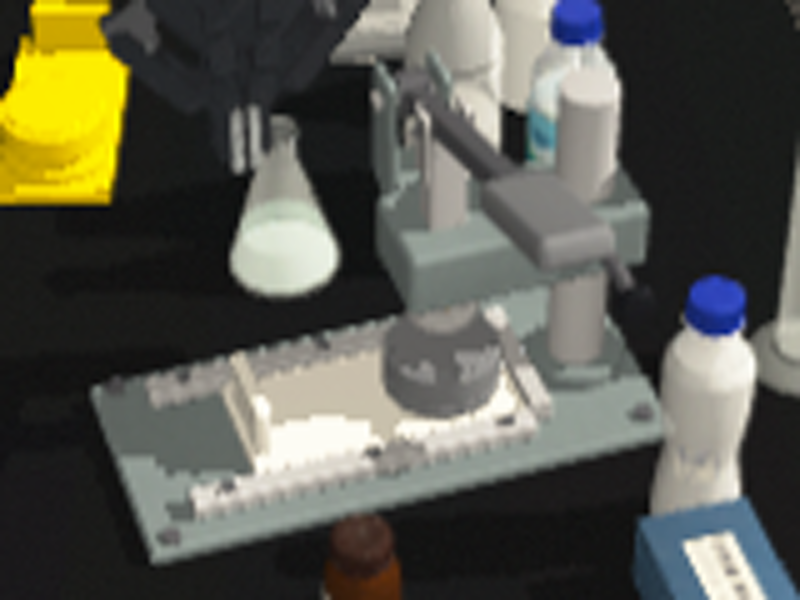

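The lever is back up (paddle at (548,215)). The cassette at (442,365) shows no gap between its halves, the carrier is against the stop at (535,375), and the other things stand where they did. I'm handing in.

```bash
python3 -c "
from station import bot
print(bot.hand_in())"
```

```text
the job is handed in; nothing more can be done
None
```

Job handed in at about 20 s: the carrier is home against the back stop, the cassette was pressed shut at about 21 N for over a second, and the lever was eased back to rest; I saw none of the other things on the bench moved.

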